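# Set the recipe stand's leg to its mark and clamp it

### The arm

A 6-joint arm with a two-finger parallel gripper is mounted at the origin on a cart in front of the work surface, level with it; the furniture and walls round the work are solid. World frame = base frame: x ahead of the robot, y to its left, z up, the work surface at z = 0. Lengths are in m, angles in rad, forces in N, time in s.
With the tool pointing down it reaches from about 0.35 to 0.775 m from the base axis. Payload 7.3 kg.
Tool frame: the origin (TCP) lies on the mounting face of the last link; the fingertips stand 178 mm ahead of it and the grasp point (between the pads) lies 159 mm ahead of it (robot.grip_depth is the distance from the TCP to the grasp point, in m); z points along the fingers, y is the line along which they close (so a half turn about z gives the same grasp; the last joint's range is limited). The gripper opens to 92 mm and grips with 3 to 60 N. Pads are 19 mm wide; open, the fingers measure 130 mm over their backs; the gripper's body (75 mm by 190 mm) begins 47 mm behind the grasp point.
Start: joints at [-1.379, 0.342, 1.524, -0, 1.275, -0.146], TCP at [0.174, -0.495, 0.405] pointing down, gripper open.
Joint ranges: [-2.53, 2.53], [-0.77, 2.02], [0.04, 2.7], [-1, 4.14], [0.28, 2.66], [-3.11, 3.11]. Speed limits (rad/s): [2.57, 2.57, 3.14, 3.14, 3.14, 3.14].

### API

Orientations are given as [roll, pitch, yaw] about the fixed x, y, z axes, in that order (R = Rz(yaw) Ry(pitch) Rx(roll)).
In Python, from cell import observe, cams, robot, models gives the robot as it stands.
- The arm moves only by the shell command python3 -m jog 'ROWS' [FORCE]. ROWS is JSON, a list of rows, each a list of 3 entries, a list of its own where there are three numbers: the shift along the tool's x, y, z each as a share of 0.4 m, from -1 to 1, then the turn about the tool's z as a share of pi rad, from -1 to 1, then the closure, from 0 (fully open) to 1 (shut). In form: [[[x, y, z], turn, jaw], ...]. A call has 1 to 12 rows; each row is the pose to reach, as a shift and turn from the pose commanded when the call began, along the tool's axes at that moment, turning the shorter way round; what a row does not reach only later rows make up. A row lasts 1/8 s, in which the tool goes at most 62.5 mm and 10.7 degrees, less where a joint would pass 70% of its speed; a pose out of reach is approached as far as the arm can. A call with a number of a shift or a turn outside -1 to 1 is refused whole. A call with a gripper value outside its range is refused whole. The fingers move at their own pace and stop on an object; FORCE is the grip in N (left out, the last holds). Time passes only in rows, so rows that repeat a pose let the fingers close. It gives the time, the measured TCP pose, the force, the opening and the grip force at its end, in the units of the state.
- observe(): the state, without advancing time (a new reading comes with each control period).
- cams.read_camera(name): name is "scene" or "side" or "wrist"; returns the picture (400x640x3 uint8, red, green, blue); there is no depth.
- cams.camera_model(name): a dict with "camera_matrix" (3x3 intrinsics, pixels), "pose" (4x4, takes a point from camera to world coordinates). Camera axes: x right, y down, z forward; pixel columns grow to the right and rows downward; lengths in m; the calibration is good to about 2 mm. The wrist camera is an equidistant fisheye: a pixel r from the principal point sees the ray r / f radians off the axis. A picture is of the moment at which its call begins: read the wrist's pose just before it. camera_model takes no time and is no camera call; for the wrist camera it gives the pose at the moment of the call.
- robot.hand_in(): hands the job in; it is judged then, once.
Trained networks look in the newest picture that a camera, given by its name, has taken for a name from the list of things; names that differ only in an ending like _2 or _b are one class to them, and where a whole thing is asked for, a point or a joint stands for the part that bears it (a point fixed in the world has none). Each returns a list of dicts, best first, with "confidence" (0 to 1); they miss things now and then, are a little off and sometimes report something else, mostly with a low value. They report only what shows in the picture. A call takes as long as a camera call.
- models.find_in(target, camera): "position" ([x, y, z] in m, in world coordinates, good to about 4 mm: the middle of the surface that is visible of it).
- models.pinpoint(target, camera): "position" ([x, y, z] in m, in world coordinates, good to about 4 mm: a listed point, or the origin of a listed thing).
The state is a dict: "time": time; "qpos": joint angles; "qvel": joint speeds; "joint_efforts": joint torques, N m; "tool_pos": TCP position; "tool_rot": TCP orientation; "contact_force": force on the tool from outside, world axes, zero at the start; "torque": the same for the moment, N m; "opening": finger opening in m; "grip_force": force on a finger pad.
Only numpy, scipy, OpenCV 4.12 (cv2) and the standard library are available. Lean on these libraries where they do the work, as an engineer would, in place of code of your own. Each camera call takes 0.05 s, during which the arm holds its last target. There are 200 camera calls.

### The job

The folded recipe stand on the worktop has a spring-loaded leg that must be set to length: with the red cam lever still open, draw the leg out by its black cross handle, against the spring, until the white pointer is level with the white line on the red marker clip, and pause there a moment. Holding it at the mark, slide the cam lever fully closed against the leg, and finish while still holding: one finger on the lever, the other on the leg's grey cheek, with the leg at its mark (the spring draws it back if you let go). Do not start closing the lever off the mark, and do not shift the marker clip or the things standing about.

Things in the scene. Friction and masses are not known exactly. Their poses are not given: they have to be found in the camera images.
- stand: folded recipe stand, fixed flat on the worktop: wood panel 320 x 240 x 14 mm. Origin on the worktop, 15 mm towards the handle from the panel's centre; x along the leg, from its handle into the stand; z up. Aluminium sleeve along x at y 0 (top 104 mm high, black collar from x +45 mm on). Thin metal scale rail along x at y +92 mm, top 84 mm high, on two posts
- handle_face (a point): centre of the inner face (towards the sleeve) of the leg's black cross handle, 85 mm above the worktop. The handle is 124 mm along stand y, 64 to 106 mm high, 14 mm thick. Leg fully in: 65 mm gap from face to collar, open above and below, the leg (14 x 14 mm) through its middle. Fingers let down in it, one each side of leg and lever, draw the leg by this face
- leg: the sliding leg: cross handle, white pointer at its +y end, grey cheek on the leg's -y side (22 mm along x, from the handle's inner face towards the sleeve, 34 mm high, outer face at stand y -12 mm). Origin on the stand's origin when the leg is fully in; moves with the leg; axes as the stand's
- cam_lever: red ribbed pad of the cam lever on the leg's +y side, beside the handle's inner face (24 mm along x, 36 mm high, 10 mm thick, centred 85 mm above the worktop); travels with the leg. Same origin as the leg while open; moves towards stand -y as it closes
- cam_face (a point): centre of the red pad's outer face, which a finger pushes towards the leg; at stand y +28 mm when open, +12 mm when closed. Pad and grey cheek together measure 40 mm across when open, 24 mm when closed
- pointer (a point): tip of the white pointer on the handle's +y end, 93 mm above the worktop
- mark (a point): white line on top of the red marker clip on the scale rail, 86 mm above the worktop; axes as the stand's. The leg is at its mark when pointer and line have the same x along the stand
- leg_travel (a joint): how far the leg is drawn out of its sleeve along the stand's -x, m: 0 fully in, stop at 0.12. A spring draws it in with 5 to 7 N
- lever_travel (a joint): cam lever: 0 open, 0.016 fully closed (slid towards the leg, along the stand's -y); friction about 3 N, stays where it is left
- garlic: garlic bulb, 53 mm, on the chopping board (190 x 300 x 18 mm) left of the stand
- peeler: yellow peeler, 170 x 25 x 18 mm, on the chopping board
- salt_shaker: salt shaker, 44 mm across, 90 mm high, on the sink's drainboard right of the stand
- tomato_tin: blue and gold tin, 75 mm across, 58 mm high, on the sink's drainboard right of the stand
- egg_cup: egg cup, 49 mm across, 62 mm high, on the sink's drainboard right of the stand

How it is judged:
By the outcome, as a careful person would: the job done as asked, in the order asked, and still so for the second after the job is handed in, while the arm keeps its last pose, push and grip.
It also fails if it takes over 38 s, if anything falls off the work surface, if the arm or the gripper's body presses on something with over 40 N, if the wrist force passes 120 N, or if a joint passes its speed limit or range.

## Working session

There is one attempt and no reset: what is moved stays moved. The work goes in short steps, Python scripts to look and compute and a shell command to move; the robot and the scene stay as the last step left them, time stands still between calls to the robot, and variables do not carry over. Pictures are saved under pics/ and viewed, at most 10 in all, crops included, and the job is handed in when it is done.

```bash
mkdir -p pics; cat > h.py <<'E'
import numpy as np, cv2
from cell import observe, cams, robot, models
from scipy.spatial.transform import Rotation as R
def snap(n,f):
    im=cams.read_camera(n); cv2.imwrite('pics/'+f,im[:,:,::-1]); return im
E
python3 - <<'E'
from h import *
print(observe())
for c in ("scene","side"):
    snap(c,c+"0.png"); m=cams.camera_model(c); print(c,np.round(m["pose"],3).tolist(),np.round(m["camera_matrix"],1).tolist())
    for t in ("stand","handle_face","leg","cam_lever","cam_face","pointer","mark"):
        r=models.pinpoint(t,c); print(c,t,[(np.round(q["position"],4).tolist(),round(q["confidence"],2)) for q in r[:2]])
E
```

```text
{'time': 0.0, 'qpos': array([-1.37898979e+00,  3.42727485e-01,  1.52499357e+00,  2.55167051e-07,
        1.27538637e+00, -1.45997479e-01]), 'qvel': array([-0.00013008,  0.00090668,  0.00066465, -0.00320774,  0.00051062,
        0.00078306]), 'joint_efforts': array([-4.81107600e-04, -4.31243634e+01, -2.44214988e+01,  7.16820988e-02,
        5.59913332e-02, -1.17936665e-04]), 'tool_pos': array([ 0.17399143, -0.4951967 ,  0.40405047]), 'tool_rot': array([-3.14009403e+00, -2.20609163e-04,  3.37803778e-01]), 'contact_force': array([0.46070947, 0.56748189, 0.67984802]), 'torque': array([-0.02923087,  0.003517  , -0.01666597]), 'grip_force': 0.0, 'opening': 0.09175719904792617}
scene [[0.576, -0.646, 0.501, -0.066], [-0.817, -0.46, 0.347, -0.474], [0.006, -0.609, -0.793, 1.202], [0.0, 0.0, 0.0, 1.0]] [[465.9, 0.0, 325.1], [0.0, 465.9, 200.0], [0.0, 0.0, 1.0]]
scene stand [([0.6579, -0.0255, 0.0002], 0.59)]
scene handle_face [([0.541, -0.4258, 0.004], 0.72), ([0.6395, -0.0254, 0.081], 0.64)]
scene leg [([0.6601, -0.0231, 0.0027], 0.65)]
scene cam_lever [([0.54, -0.4269, 0.0019], 0.23)]
scene cam_face [([0.651, 0.0062, 0.0856], 0.48)]
scene pointer [([0.6297, 0.0602, 0.0947], 0.63)]
scene mark [([0.5757, 0.0679, 0.0854], 0.47)]
side [[-0.826, -0.472, 0.307, 0.284], [-0.563, 0.696, -0.445, 0.48], [-0.003, -0.541, -0.841, 1.008], [0.0, 0.0, 0.0, 1.0]] [[400.9, 0.0, 325.1], [0.0, 400.9, 192.4], [0.0, 0.0, 1.0]]
side stand [([0.6571, -0.0236, 0.0021], 0.88), ([0.6374, -0.0198, 0.0831], 0.56)]
side handle_face [([0.6608, -0.023, 0.0037], 0.68), ([0.6379, -0.0216, 0.0851], 0.59)]
side leg [([0.6572, -0.0247, -0.0028], 0.71)]
side cam_lever [([0.66, -0.0214, 0.0047], 0.54)]
side cam_face [([0.5795, 0.0681, 0.0875], 0.43), ([0.651, 0.0009, 0.0841], 0.38)]
side pointer [([0.6298, 0.0621, 0.093], 0.79)]
side mark [([0.5791, 0.0687, 0.0859], 0.58)]
```

View pics/scene0.png

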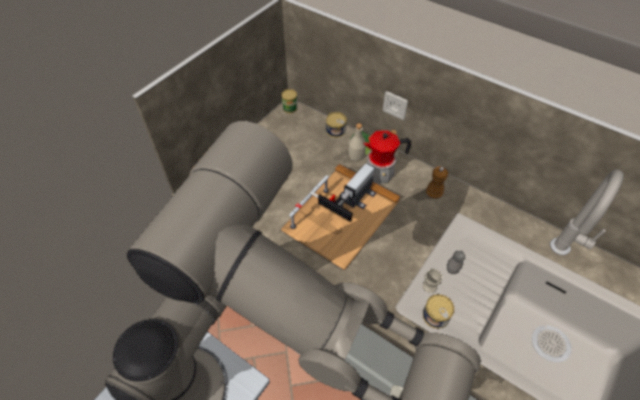

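View pics/side0.png

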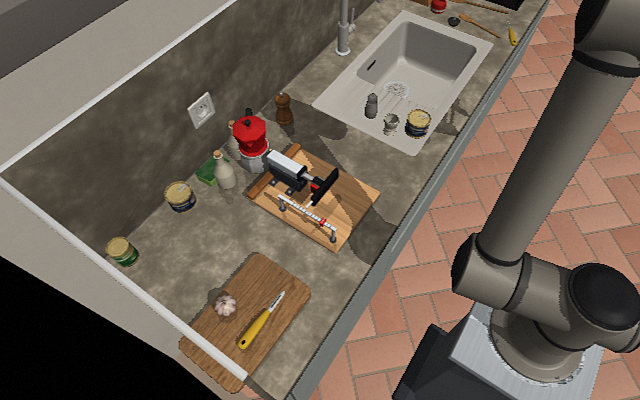

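The stand lies with its leg along world x (yaw near 0). In the side view the handle is at about (325,185) and the clip at about (322,222). In the scene view the handle is at about (335,207). The network's points agree with the listed heights and sizes: the face is 20 mm from the origin and the rail is at y +92. I need to draw the leg about 52 mm. The first move is towards a hover over the stand.

```bash
python3 -m jog '[[[0.8,-0.36,0],0.108,0],[[0.8,-0.36,0],0.108,0],[[0.8,-0.36,0],0.108,0],[[0.8,-0.36,0],0.108,0],[[0.8,-0.36,0],0.108,0],[[0.8,-0.36,0],0.108,0],[[0.8,-0.36,0],0.108,0]]'
```

```text
time: 1.68
tool_pos: [0.4298, -0.2513, 0.4047]
tool_rot: [-3.141, -0.0, 0.003]
contact_force: [-0.3, -0.8, 0.2]
opening: 0.0917
grip_force: 0.0
```

```bash
python3 -m jog '[[[0.56,-0.57,0],0,0],[[0.56,-0.57,0],0,0],[[0.56,-0.57,0],0,0],[[0.56,-0.57,0],0,0],[[0.56,-0.57,0],0,0],[[0.56,-0.57,0],0,0],[[0.56,-0.57,0],0,0]]'
python3 - <<'E'
from h import *
m=cams.camera_model("wrist"); print(np.round(m["pose"],4).tolist(),np.round(m["camera_matrix"],1).tolist())
snap("wrist","w1.png")
for t in ("stand","handle_face","cam_face","pointer","mark"):
    r=models.pinpoint(t,"wrist"); print(t,[(np.round(q["position"],4).tolist(),round(q["confidence"],2)) for q in r[:2]])
print(observe()["tool_pos"],observe()["tool_rot"])
E
```

```text
time: 2.55
tool_pos: [0.6524, -0.0265, 0.4041]
tool_rot: [3.141, 0.001, -0.001]
contact_force: [0.2, -1.0, -0.3]
opening: 0.0921
grip_force: 0.0
[[-0.0012, -0.9655, -0.2606, 0.7226], [-1.0, 0.0012, -0.0, -0.026], [0.0003, 0.2606, -0.9655, 0.3858], [0.0, 0.0, 0.0, 1.0]] [[309.7, 0.0, 323.1], [0.0, 309.7, 202.4], [0.0, 0.0, 1.0]]
stand [([0.6565, -0.0257, 0.0018], 0.65)]
handle_face [([0.6402, -0.0233, 0.087], 0.81)]
cam_face [([0.6493, 0.0034, 0.086], 0.7)]
pointer [([0.63, 0.0601, 0.0918], 0.7)]
mark []
[ 0.65201265 -0.02698877  0.40526061] [ 3.14132241e+00 -4.97047006e-04 -3.23073255e-03]
```

View pics/w1.png

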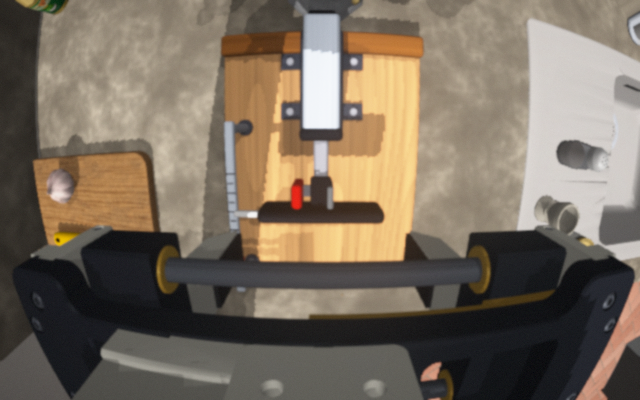

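The wrist view shows the sleeve upright at columns 303–341. The red pad is at (297,194), the cheek at (328,194) and the handle spans columns 258–383 at row 212. The pointer tip is at (236,214) and the rail is at column 230. I'll use these to get the yaw.

```bash
cat >> h.py <<'E'
def ray(cam,uv,z,m=None):
    m=m or cams.camera_model(cam); K=m["camera_matrix"];P=m["pose"]
    d=np.array([(uv[0]-K[0,2])/K[0,0],(uv[1]-K[1,2])/K[1,1]])
    if cam=="wrist":
        t=np.hypot(*d); v=np.array([*(d/t*np.sin(t)),np.cos(t)])
    else: v=np.array([*d,1.])
    w=P[:3,:3]@v; o=P[:3,3]; return o+w*(z-o[2])/w[2]
E
python3 - <<'E'
from h import *
for n,uv,z in (("railfar",(230,124),.084),("railnear",(234,225),.084),("sleeveL far",(307,14),.104),("sleeveL near",(303,128),.104),("sleeveR far",(339,14),.104),("sleeveR near",(341,128),.104),("handle l",(258,206),.106),("handle r",(383,206),.106),("pointer",(237,214),.093),("panelL",(225,60),.014),("panelL2",(237,240),.014),("panelR",(420,60),.014),("panelR2",(409,240),.014)): print(n,np.round(ray("wrist",uv,z),4))
E
```

```text
railfar [0.7221 0.0662 0.084 ]
railnear [0.6163 0.0686 0.084 ]
sleeveL far [ 0.8245 -0.0122  0.104 ]
sleeveL near [ 0.7162 -0.0084  0.104 ]
sleeveR far [ 0.8244 -0.0414  0.104 ]
sleeveR near [ 0.7161 -0.0428  0.104 ]
handle l [0.6434 0.0359 0.106 ]
handle r [ 0.6431 -0.0836  0.106 ]
pointer [0.6313 0.0615 0.093 ]
panelL [0.8032 0.0934 0.014 ]
panelL2 [0.5706 0.0884 0.014 ]
panelR [ 0.8024 -0.1456  0.014 ]
panelR2 [ 0.57   -0.1406  0.014 ]
```

```bash
python3 -m jog '[[[0.045,-0.004,0.0],0,0],[[0.045,-0.004,0.1],0,0],[[0.045,-0.004,0.2],0,0],[[0.045,-0.004,0.25],0,0],[[0.045,-0.004,0.3],0,0],[[0.045,-0.004,0.35],0,0],[[0.045,-0.004,0.4],0,0],[[0.045,-0.004,0.4],0,0],[[0.045,-0.004,0.4],0,0]]'
python3 - <<'E'
from h import *
snap("side","s2.png");snap("wrist","w2.png")
for t,c in (("pointer","side"),("mark","side"),("mark","wrist"),("pointer","wrist"),("cam_face","side")):
    r=models.pinpoint(t,c); print(t,c,[(np.round(q["position"],4).tolist(),round(q["confidence"],2)) for q in r[:2]])
im=cv2.imread("pics/side0.png")[140:260,230:400]; im2=cv2.imread("pics/s2.png")[140:260,230:400]
cv2.imwrite("pics/c2.png",cv2.resize(np.vstack([im,im2]),None,fx=2.4,fy=2.4,interpolation=cv2.INTER_CUBIC))
E
```

```text
time: 3.98
tool_pos: [0.6708, -0.0246, 0.2458]
tool_rot: [3.141, -0.002, -0.002]
contact_force: [1.0, -0.4, 0.7]
opening: 0.0918
grip_force: 0.0
pointer side [([0.6344, 0.0594, 0.0879], 0.88)]
mark side [([0.5779, 0.0684, 0.0843], 0.61)]
mark wrist []
pointer wrist []
cam_face side [([0.6531, -0.0008, 0.085], 0.59)]
```

View pics/c2.png

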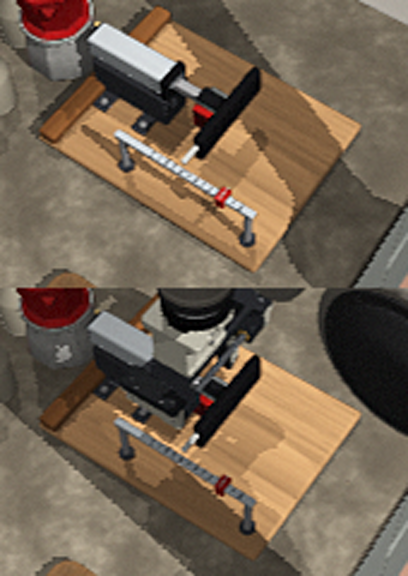

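View pics/w2.png

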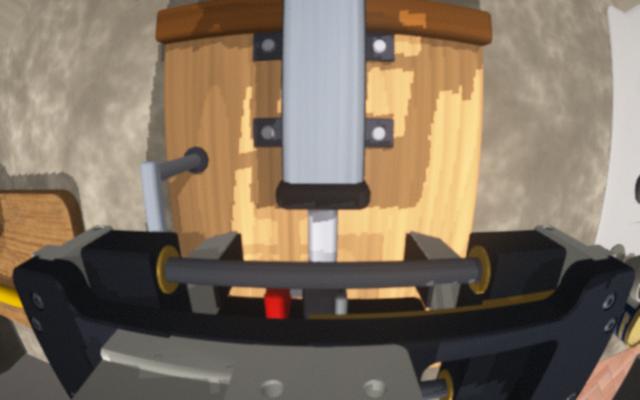

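The fingers are down in the gap: in the wrist view they sit at columns 215 and 430, either side of the leg, at row 260. The pad, at (277,302), is clear of them. Next I draw the leg part of the way and measure.

```bash
python3 -m jog '[[[-0.02,0,0],0,0],[[-0.04,0,0],0,0],[[-0.06,0,0],0,0],[[-0.08,0,0],0,0],[[-0.1,0,0],0,0],[[-0.12,0,0],0,0],[[-0.14,0,0],0,0],[[-0.14,0,0],0,0],[[-0.14,0,0],0,0]]'
cat >> h.py <<'E'
def look(n):
    m={}
    for i in range(n):
        for c in ("side","scene"):
            cams.read_camera(c)
            for t in ("pointer","mark"):
                r=[q for q in models.pinpoint(t,c) if abs(q["position"][1]-.065)<.015 and abs(q["position"][2]-.09)<.015]
                if r: m.setdefault((t,c),[]).append(r[0]["position"])
    for k,v in m.items(): print(k,len(v),np.round(np.mean(v,0),4),np.round(np.std(v,0),4))
E
python3 - <<'E'
from h import *
look(2); s=observe(); print(s["tool_pos"],s["contact_force"])
snap("side","s3.png");snap("scene","sc3.png")
a=cv2.imread("pics/s3.png")[180:260,270:370]; b=cv2.imread("pics/sc3.png")[165:245,265:365]
cv2.imwrite("pics/c3.png",cv2.resize(np.hstack([a,b]),None,fx=4,fy=4,interpolation=cv2.INTER_CUBIC))
E
```

```text
time: 5.45
tool_pos: [0.6148, -0.024, 0.2449]
tool_rot: [-3.141, -0.001, -0.002]
contact_force: [5.7, 1.3, -1.6]
opening: 0.0921
grip_force: 2.3
('pointer', 'side') 2 [0.5982 0.0615 0.0905] [0.0004 0.0017 0.0003]
('mark', 'side') 2 [0.5775 0.0705 0.087 ] [0.0005 0.0006 0.0007]
('pointer', 'scene') 2 [0.5985 0.0587 0.0932] [0.0009 0.     0.0001]
('mark', 'scene') 2 [0.5884 0.0648 0.091 ] [0.0109 0.0057 0.0048]
[ 0.61491906 -0.02401654  0.24494595] [ 4.5571763   1.69099787 -1.13206928]
```

View pics/c3.png

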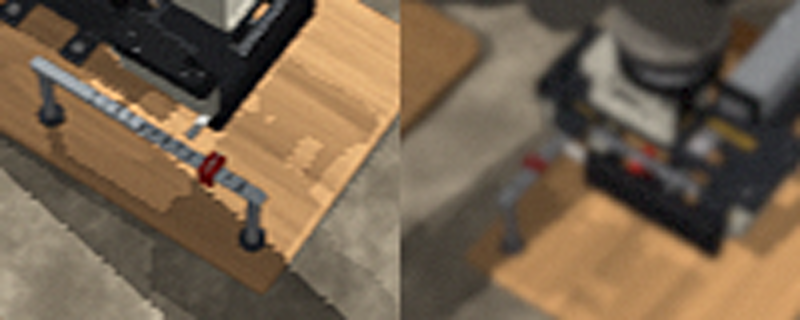

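Contact is made at 5.7 N and the pointer has moved with the fingers. In the crop the pointer tip is at about (197,130) and the clip line at (213,165), so about 21 mm is left.

```bash
python3 -m jog '[[[-0.015,0,0],0,0],[[-0.03,0,0],0,0],[[-0.045,0,0],0,0],[[-0.052,0,0],0,0],[[-0.052,0,0],0,0],[[-0.052,0,0],0,0]]'
python3 - <<'E'
from h import *
look(4); s=observe(); print(s["tool_pos"],s["contact_force"])
snap("side","s4.png");snap("scene","sc4.png")
a=cv2.imread("pics/s4.png")[195:235,300:350]; b=cv2.imread("pics/sc4.png")[185:225,285:335]
cv2.imwrite("pics/c4.png",cv2.resize(np.hstack([a,b]),None,fx=8,fy=8,interpolation=cv2.INTER_CUBIC))
E
```

```text
time: 6.9
tool_pos: [0.5941, -0.0239, 0.245]
tool_rot: [-3.141, -0.001, -0.002]
contact_force: [4.6, 1.9, -1.9]
opening: 0.092
grip_force: 2.5
('pointer', 'side') 4 [0.5763 0.06   0.0899] [0.001  0.0028 0.0011]
('mark', 'side') 4 [0.5801 0.07   0.0873] [0.0011 0.0009 0.0015]
('pointer', 'scene') 4 [0.5782 0.0592 0.0925] [0.001  0.0012 0.0008]
[ 0.59415862 -0.02390052  0.24496236] [ 4.953552    2.96755516 -2.21339774]
```

View pics/c4.png

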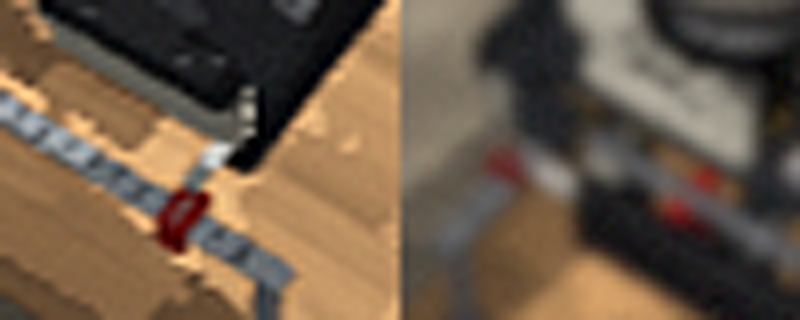

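In the side crop the pointer tip is at about (195,182) and the clip's pale line at about (185,211), so they are nearly level. I'll refine this with 1-D profiles along the stand's x.

```bash
cat >> h.py <<'E'
def prof(cam,im,y,z,xs):
    m=cams.camera_model(cam);K=m["camera_matrix"];P=np.linalg.inv(m["pose"])
    p=np.array([[x,y,z] for x in xs])@P[:3,:3].T+P[:3,3]; uv=p@K.T; uv=(uv[:,:2]/uv[:,2:]).astype(np.float32)
    return cv2.remap(im.astype(np.float32),uv[None,:,0],uv[None,:,1],cv2.INTER_LINEAR)[0]
def cen(xs,w):
    w=np.clip(w,0,None); return round(float((xs*w).sum()/w.sum()),4) if w.sum()>0 else None
E
python3 - <<'E'
from h import *
xs=np.arange(.555,.605,.001)
for c,fs in (("side",("side0","s3","s4")),("scene",("scene0","sc3","sc4"))):
  for f in fs:
    im=cv2.imread(f"pics/{f}.png")[:,:,::-1]
    print(f,"clip",[cen(xs,(p:=prof(c,im,y,.085,xs))[:,0]-p[:,1]-40) for y in (.062,.064,.066,.068,.070,.072)])
    if f in("s4","sc4"):
      for y in (.05,.053,.056,.059,.062): 
        p=prof(c,im,y,.093,xs); print("ptr",y,p.min(1)[::2].astype(int).tolist())
      p=prof(c,im,.067,.086,xs); print("mk g",p[:,1][::2].astype(int).tolist(),"r",p[:,0][::2].astype(int).tolist())
E
```

```text
side0 clip [0.5759, 0.5757, 0.5763, 0.576, 0.5761, 0.5763]
s3 clip [0.5786, 0.5801, 0.576, 0.5755, 0.5759, 0.5759]
s4 clip [0.5784, 0.5781, 0.576, 0.5756, 0.576, 0.5759]
ptr 0.05 [96, 97, 107, 121, 94, 53, 40, 33, 24, 94, 183, 202, 192, 157, 123, 109, 113, 113, 117, 117, 115, 121, 101, 75, 66]
ptr 0.053 [90, 91, 90, 101, 117, 124, 106, 100, 106, 144, 179, 195, 165, 136, 112, 112, 114, 115, 112, 113, 113, 101, 86, 71, 67]
ptr 0.056 [93, 91, 89, 95, 109, 119, 121, 120, 120, 111, 104, 123, 125, 107, 114, 120, 123, 120, 118, 117, 119, 114, 88, 72, 72]
ptr 0.059 [95, 94, 90, 101, 113, 122, 126, 127, 122, 108, 99, 103, 109, 109, 115, 122, 124, 123, 120, 122, 126, 121, 95, 71, 73]
ptr 0.062 [100, 103, 108, 119, 125, 129, 130, 105, 98, 107, 101, 100, 111, 115, 119, 122, 124, 125, 121, 121, 123, 119, 100, 77, 71]
mk g [111, 127, 132, 114, 123, 133, 121, 88, 39, 5, 44, 67, 32, 28, 76, 114, 122, 129, 131, 136, 136, 134, 122, 111, 119] r [122, 139, 154, 136, 143, 151, 132, 115, 101, 91, 99, 104, 94, 87, 106, 132, 133, 141, 153, 158, 158, 154, 135, 125, 130]
scene0 clip [0.5765, 0.5765, 0.5767, 0
[... 219 characters left out ...]
 44, 40, 42, 46, 51, 54, 53, 52]
ptr 0.053 [62, 64, 64, 60, 58, 51, 52, 63, 80, 101, 119, 131, 128, 117, 98, 76, 57, 42, 34, 36, 37, 40, 41, 42, 43]
ptr 0.056 [78, 79, 79, 77, 68, 59, 52, 51, 65, 84, 101, 111, 116, 108, 94, 76, 59, 44, 38, 35, 37, 38, 38, 39, 39]
ptr 0.059 [91, 91, 89, 86, 81, 68, 53, 46, 55, 68, 83, 97, 102, 100, 93, 77, 61, 49, 38, 35, 37, 37, 35, 35, 35]
ptr 0.062 [95, 94, 91, 90, 82, 69, 55, 46, 46, 55, 69, 82, 91, 91, 86, 75, 63, 48, 40, 35, 36, 37, 35, 34, 33]
mk g [92, 95, 96, 93, 91, 87, 79, 69, 56, 45, 47, 54, 62, 74, 85, 86, 84, 76, 63, 51, 43, 37, 36, 36, 36] r [92, 95, 96, 95, 94, 95, 95, 96, 96, 96, 98, 100, 101, 102, 102, 96, 88, 76, 62, 49, 41, 36, 36, 37, 36]
```

Pointer and line both come out at x ≈ 0.577, level to within about 1 mm. I'll pause there, then close slowly.

```bash
python3 -m jog '[[[0,0.002,0],0,0],[[0,0.002,0],0,0],[[0,0.002,0],0,0],[[0,0.002,0],0,0],[[0,0.002,0],0,0],[[0,0.002,0],0,0],[[0,0.002,0],0,0],[[0,0.002,0],0,0],[[0,0.002,0],0,0.2],[[0,0.002,0],0,0.3],[[0,0.002,0],0,0.36]]' 20
python3 -m jog '[[[0,0,0],0,0.45],[[0,0,0],0,0.5],[[0,0,0],0,0.55],[[0,0,0],0,0.6],[[0,0,0],0,0.65],[[0,0,0],0,0.7],[[0,0,0],0,0.75],[[0,0,0],0,0.8],[[0,0,0],0,0.8],[[0,0,0],0,0.8],[[0,0,0],0,0.8],[[0,0,0],0,0.8]]' 20
python3 - <<'E'
from h import *
look(2)
im=snap("side","s5.png"); im2=snap("scene","sc5.png"); xs=np.arange(.555,.605,.001)
for y in (.05,.053): print([prof(c,i,y,.093,xs).min(1)[10:40:2].astype(int).tolist() for c,i in(("side",im),("scene",im2))])
s=observe(); print(s["tool_pos"],s["contact_force"],s["opening"],s["grip_force"])
a=cv2.imread("pics/s5.png")[175:235,280:355]; b=cv2.imread("pics/sc5.png")[175:235,275:350]
cv2.imwrite("pics/c5.png",cv2.resize(np.hstack([a,b]),None,fx=5,fy=5,interpolation=cv2.INTER_CUBIC))
E
```

```text
time: 9.57
tool_pos: [0.5943, -0.0245, 0.2452]
tool_rot: [-3.141, -0.002, -0.002]
contact_force: [6.2, 3.0, 0.5]
opening: 0.0666
grip_force: 2.5
time: 11.08
tool_pos: [0.5942, -0.024, 0.2453]
tool_rot: [-3.14, -0.002, -0.002]
contact_force: [5.3, 6.0, 0.4]
opening: 0.0235
grip_force: 20.6
('pointer', 'side') 2 [0.5752 0.0604 0.0902] [0.0005 0.001  0.0009]
('mark', 'side') 2 [0.5788 0.068  0.0868] [0.001  0.0009 0.0013]
('pointer', 'scene') 2 [0.5794 0.0586 0.0928] [0.0008 0.0006 0.0008]
[[70, 49, 33, 22, 77, 176, 213, 201, 160, 121, 107, 113, 114, 117, 116], [55, 60, 72, 92, 117, 138, 146, 146, 130, 108, 88, 72, 61, 59, 59]]
[[122, 103, 101, 105, 128, 165, 194, 168, 142, 115, 112, 114, 115, 113, 113], [54, 56, 65, 82, 104, 123, 135, 133, 124, 106, 88, 75, 68, 63, 68]]
[ 0.59422638 -0.02405152  0.24526885] [4.72688311 6.14735319 0.1517254 ] 0.02374782783365015 20.648315995931625
```

View pics/c5.png

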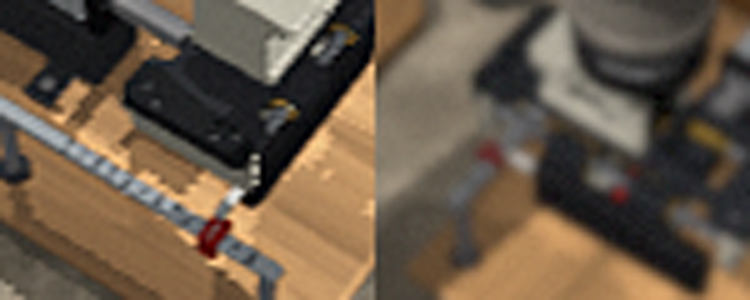

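The crop shows the pointer tip at (225,205), still in line with the clip line at (213,235). The opening is 24 mm, which means the lever is fully closed between both fingers. The leg has not moved and the grip is 20 N.

```bash
python3 -c "
from cell import robot
print(robot.hand_in())"
```

```text
the job is handed in; nothing more can be done
None
```

I drew the leg to its mark (pointer and line level to within about 1 mm by my measurement), paused about 1 s, slid the cam lever fully closed, and handed the job in at about 11 s, still holding lever and cheek at 20 N; the hand-in gave no verdict.

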